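# Clear the spring vice and hold its jaw open at the mark

### The job

The welder wants to load the spring-closing vice on the worktop. First put both square-tube offcuts that lie in front of its sliding jaw into the green scrap tray, without opening the jaw meanwhile; then take the jaw's bar handle in the gripper, pull the jaw open towards the free end of the base plate until its yellow pointer stands over the red mark on the plate's edge, and hold it there: finish while still holding it, because the spring shuts the jaw when it is let go. Leave the other things on the worktop where they are.

Things in the scene. Friction and masses are not known exactly. Their poses are not given: they have to be found in the camera images.
- spring_vice: bench vice, fixed; steel base plate 290 x 180 x 8 mm. Origin: centre of its underside, on the worktop; x along the 290 mm length, z up. On the +x half: blue fixed jaw block (42 mm high), two grey spring cylinders. The blue sliding jaw (47 x 120 mm, 36 mm high) shuts against it, its front face then at x = -24 mm; from there to the free end at x = -145 mm only the offcuts lie on the plate
- sliding_jaw (a joint): how far the sliding jaw has been pulled open along the vice's own -x direction, in m: 0 shut, 0.10 at its stop. A spring shuts it: about 4 N at the start of the pull, growing by 0.6 N per 10 mm, about 9 N at 85 mm
- pull_bar (a point): middle of the bar handle on the sliding jaw: a round steel bar 12 mm thick, level, along the vice's y, 76 mm above the worktop, on two posts 90 mm apart (centre to centre); 34 mm of free height between bar and jaw. Can be pinched from above with the fingers in front of and behind the bar
- pointer (a point): underside of the tip of the yellow pointer, a 4 mm wide finger that sticks out of the -y side of the sliding jaw, 12 mm above the worktop (2 mm above the red mark); moves with the jaw
- red_mark: red plate 12 mm (along the vice's x) x 14 x 2 mm, fixed on the -y edge of the base plate, 42 to 88 mm from the shut jaw's pointer; origin: centre of its underside; axes parallel to the vice's. The pointer stands over it when the two agree along x to within half its width, 6 mm
- offcut_a: rusty square-tube offcut 30 x 60 x 30 mm, 0.1 to 0.2 kg, loose, lying on the base plate in front of the jaw on the +y side. Origin: centre of its underside (8 mm above the worktop); its 60 mm length is its y axis, its x axis is across the 30 mm width
- offcut_b: second, like square-tube offcut 30 x 60 x 30 mm on the -y side of the base plate; same axes as offcut_a
- scrap_tray: open green tray, 130 (x) x 180 (y) mm outside, 50 mm high, walls and floor 4 mm, fixed on the worktop. Origin: centre of its underside
- gas_nozzle: copper tube 27 mm across, 58 mm high, standing, loose bystander; origin under its centre
- weld_magnet: flat red triangular magnet 74 x 103 x 16 mm, loose bystander; origin under its centre
- copper_strip: bent copper strip 36 x 66 x 9 mm, loose bystander; origin under its centre
Not all that is in view belongs to the job. What is shaped like the offcut_a but purple is not meant.

How it is judged:
On the way, in this order (a step that is already met when the one before it is completed fails the run):
1. both offcuts lie in the scrap tray, let go (x of offcut_a in the frame of scrap_tray between -0.06 and 0.06 m and y of offcut_a in the frame of scrap_tray between -0.085 and 0.085 m and z of each of offcut_a, offcut_b in the frame of scrap_tray below 0.056 m and contact force between the fingers and offcut_a below 0.1 N and x of offcut_b in the frame of scrap_tray between -0.06 and 0.06 m and y of offcut_b in the frame of scrap_tray between -0.085 and 0.085 m and contact force between the fingers and offcut_b below 0.1 N and linear speed of each of offcut_a, offcut_b below 0.05 m/s), for 0.2 s.
2. the jaw is held with its pointer over the red mark (x of pointer in the frame of red_mark between -0.006 and 0.006 m and contact force between the fingers and spring_vice above 2 N and velocity of joint sliding_jaw between -0.01 and 0.01 m/s), for 0.5 s.
At the end, for the whole second after the job is handed in: Both offcuts lie at rest inside the scrap tray, not touched by the fingers; the jaw stands still with its pointer within 6 mm of the middle of the red mark along the slide, held by the fingers (more than 2 N between fingers and vice) (all of step 1 and all of step 2); the arm keeps its last pose, push and grip.
It fails at once if the jaw is pulled more than 20 mm open before both offcuts are in the tray (value of joint sliding_jaw above 0.02 m and not (x of offcut_a in the frame of scrap_tray between -0.06 and 0.06 m and y of offcut_a in the frame of scrap_tray between -0.085 and 0.085 m and z of each of offcut_a, offcut_b in the frame of scrap_tray below 0.056 m and x of offcut_b in the frame of scrap_tray between -0.06 and 0.06 m and y of offcut_b in the frame of scrap_tray between -0.085 and 0.085 m)).
It fails at once if the copper nozzle, magnet or copper strip is displaced by more than 30 mm (distance of any of gas_nozzle, weld_magnet, copper_strip from where it was at the start of the episode above 0.03 m).
It also fails if it takes over 70 s, if anything falls off the work surface, if the arm or the gripper's body presses on something with over 40 N, if the wrist force passes 120 N, or if a joint passes its speed limit or range.

### The arm

A 6-joint arm with a two-finger parallel gripper is mounted at the origin on a cart in front of the work surface, level with it; the furniture and walls round the work are solid. World frame = base frame: x ahead of the robot, y to its left, z up, the work surface at z = 0. Lengths are in m, angles in rad, forces in N, time in s.
With the tool pointing down it reaches from about 0.35 to 0.975 m from the base axis. Payload 4.9 kg.
Tool frame: the origin (TCP) lies on the centre line of the jaws, within the pads' length; the fingertips stand manip.tcp_to_tips ahead of it and the grasp point (between the pads) lies 11 mm behind it (manip.tcp_to_tips is the distance from the TCP to the fingertips, in m); x points along the fingers, y is the direction in which the jaws open and shut, and the axes are right-handed (so a half turn about x gives the same grasp; the last joint's range is limited). The gripper opens to 85 mm and grips with 20 to 120 N. Pads are 22 mm wide; open, the fingers measure 114 mm over their backs; the gripper's body (76 mm by 85 mm) begins 54 mm behind the grasp point. The pads swing forward as they close: fully open they stand 13 mm farther back than shut.
Start: joints at [-1.309, 0.053, 1.613, -0, 1.476, -0.119], TCP at [0.232, -0.58, 0.215] pointing down, gripper open.
Joint ranges: [-3.01, 3.01], [-1.01, 2.22], [0.06, 2.58], [-1.02, 4.17], [0.09, 2.62], [-3.14, 3.14]. Speed limits (rad/s): [2.57, 2.57, 3.14, 3.14, 3.14, 3.14].

### API

Orientations are given as a unit quaternion [w, x, y, z].
In Python, from plant import status, imaging, workorder, manip gives the robot as it stands.
- The arm moves only by the tool carry_out, never from a script. Its argument "moves" is one flat list of numbers, 5 for each row, row after row: the opening, from 0 (shut) to 1 (fully open), then the shift along the tool's x, y, z in cm, then the turn about the tool's x in rad. In form: [claw, tx, ty, tz, twist, claw, tx, ty, tz, twist, ...]. A call has 1 to 12 rows; each row is the pose to reach, as a shift and turn from the pose commanded when the call began, along the tool's axes at that moment; what a row does not reach only later rows make up. A row lasts 1/12 s, in which the tool goes at most 41.7 mm and 7.16 degrees, less where a joint would pass 70% of its speed; a pose out of reach is approached as far as the arm can. A call with a gripper value outside its range is refused whole. The fingers move at their own pace and stop on an object; the grip force is fixed at half the most. Time passes only in rows, so rows that repeat a pose let the fingers close. It gives the time, the measured TCP pose, the force and the opening at its end, in the units of the state.
- status.state(): the state, without advancing time (a new reading comes with each control period).
- imaging.grab_frame(name): name is "scene" or "top" or "wrist"; returns the picture (400x640x3 uint8, red, green, blue); there is no depth.
- imaging.camera_info(name): a dict with "K" (3x3 intrinsics, pixels), "R" (3x3) and "t" (3): a world point X has camera coordinates R X + t. Camera axes: x right, y down, z forward; pixel columns grow to the right and rows downward; lengths in m; the calibration is good to about 2 mm. A picture is of the moment at which its call begins: read the wrist's pose just before it. camera_info takes no time and is no camera call; for the wrist camera it gives the pose at the moment of the call.
- workorder.job_done(): hands the job in, once; it reports no verdict.
The state is a dict: "time": time; "joint_pos": joint angles; "joint_vel": joint speeds; "joint_efforts": joint torques, N m; "tool_pos": TCP position; "tool_rot": TCP orientation; "contact_force": force on the tool from outside, world axes, zero at the start; "ft_torque": the same for the moment, N m; "gripper_width": opening from 0.0 (shut) to 1.0 (fully open).
Only numpy, scipy, OpenCV 4.12 (cv2) and the standard library are available. Lean on these libraries where they do the work, as an engineer would, in place of code of your own. Each camera call takes 0.05 s, during which the arm holds its last target.

## Working session

There is one attempt and no reset: what is moved stays moved. The work goes in short steps, Python scripts to look and compute and a tool call to move; the robot and the scene stay as the last step left them, time stands still between calls to the robot, and variables do not carry over. Pictures are saved under pics/ and viewed, and the job is handed in when it is done.

Besides the shell and the picture viewer there is one more tool, called after "Call:" by a JSON object that holds its "op" and its "data". carry_out: Moves the arm, as the interface text tells. Its arguments: {"type":"object","properties":{"moves":{"type":"array","items":{"type":"number"}}},"required":["moves"]}

```bash
ls; mkdir -p pics; python3 - <<'E'
from plant import status, imaging, workorder, manip
import cv2
print(status.state()); print(manip.tcp_to_tips, dir(manip))
for n in ("scene","top","wrist"):
    im=imaging.grab_frame(n); cv2.imwrite(f"pics/{n}0.png",im[:,:,::-1])
    c=imaging.camera_info(n); print(n,c)
E
```

```text
pics
{'time': 0.0, 'joint_pos': array([-1.30898396e+00,  5.34001403e-02,  1.61428265e+00,  1.95142179e-05,
        1.47601242e+00, -1.19000058e-01]), 'joint_vel': array([-0.00106337, -0.00053358, -0.00078878, -0.00137575,  0.00058887,
       -0.00189082]), 'joint_efforts': array([-5.11965281e-04, -3.93688238e+01, -3.70175672e+01, -9.79650622e-05,
        7.12157664e-03,  8.62424713e-06]), 'tool_pos': array([ 0.23213167, -0.5795871 ,  0.21374301]), 'tool_rot': array([-0.13308278, -0.69428111, -0.1345667 ,  0.69437348]), 'contact_force': array([-0.05814245,  0.0274264 ,  0.44092119]), 'ft_torque': array([ 0.0220397 ,  0.00595027, -0.03098292]), 'gripper_width': 0.9960602764701549}
0.008 ['IKError', '__class__', '__delattr__', '__dict__', '__dir__', '__doc__', '__eq__', '__format__', '__ge__', '__getattribute__', '__getstate__', '__gt__', '__hash__', '__init__', '__init_subclass__', '__le__', '__lt__', '__module__', '__ne__', '__new__', '__reduce__', '__reduce_ex__', '__repr__', '__setattr__', '__sizeof__', '__str__', '__subclasshook__', '__weakref__', 'tcp_to_tips']
scene {'K': array([
[... 427 characters left out ...]
      , 474.42481207, 191.74907057],
       [  0.        ,   0.        ,   1.        ]]), 'R': array([[ 2.57963799e-02, -9.99667147e-01, -3.76920745e-04],
       [-9.87071066e-01, -2.54116687e-02, -1.58255986e-01],
       [ 1.58193732e-01,  4.45447911e-03, -9.87398046e-01]]), 't': array([-0.00285236,  0.52661602,  1.19270297])}
wrist {'K': array([[293.61006124,   0.        , 322.90156345],
       [  0.        , 293.61006124, 204.03011405],
       [  0.        ,   0.        ,   1.        ]]), 'R': array([[ 0.36997374, -0.92904103, -0.00148084],
       [-0.89548902, -0.35703585,  0.26575329],
       [-0.24742442, -0.09699566, -0.96403994]]), 't': array([-0.62399601, -0.03319339,  0.3780922 ])}
```

View pics/scene0.png

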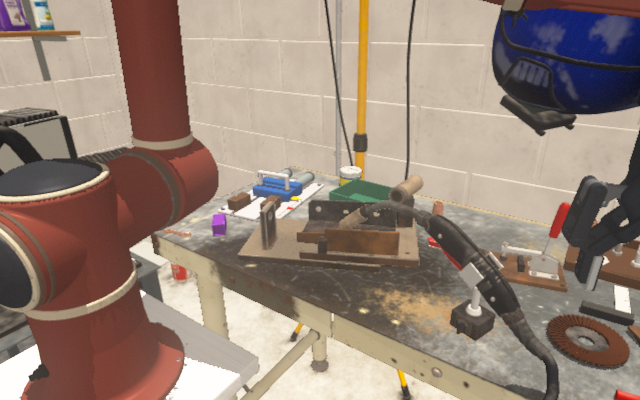

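View pics/top0.png

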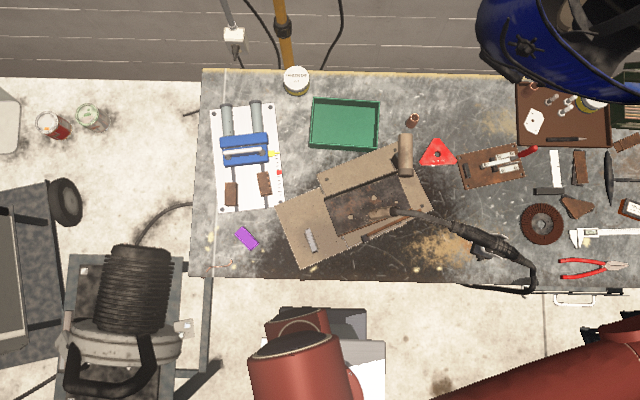

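View pics/wrist0.png

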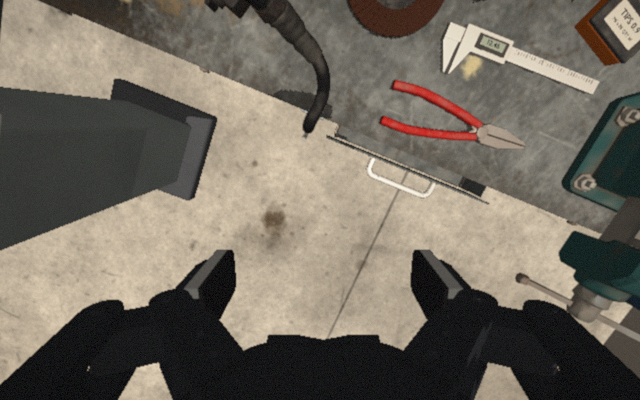

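Scene and top view: the vice stands at top-view (247,155), with two brown offcuts at about (231,193) and (264,184). The green tray is at (344,124). The purple look-alike at (246,238) is not meant. I'll enlarge that area.

```bash
python3 - <<'E'
import cv2
a=cv2.imread("pics/top0.png")[85:255,190:390]; cv2.imwrite("pics/topc.png",cv2.resize(a,None,fx=4,fy=3.5 if 0 else 3.5,interpolation=cv2.INTER_CUBIC) if 0 else cv2.resize(a,(700,595),interpolation=cv2.INTER_CUBIC))
a=cv2.imread("pics/scene0.png")[155:255,200:420]; cv2.imwrite("pics/scenec.png",cv2.resize(a,(792,360),interpolation=cv2.INTER_CUBIC))
E
```

```text
(no output)
```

View pics/topc.png

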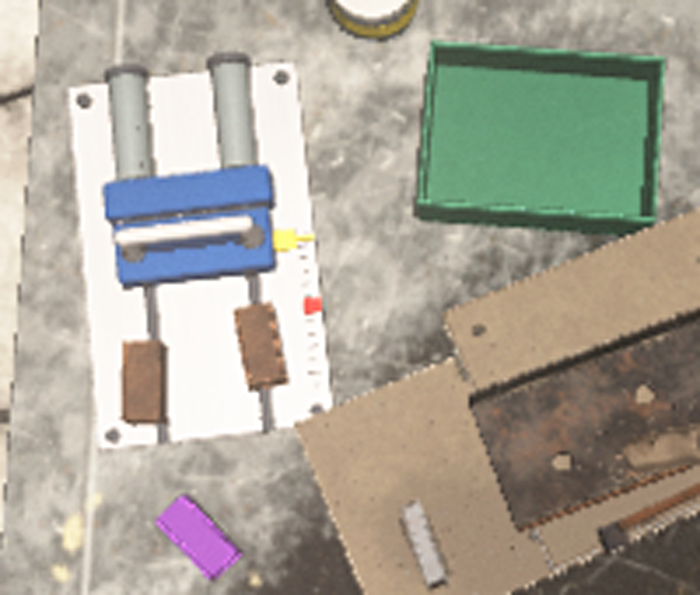

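View pics/scenec.png

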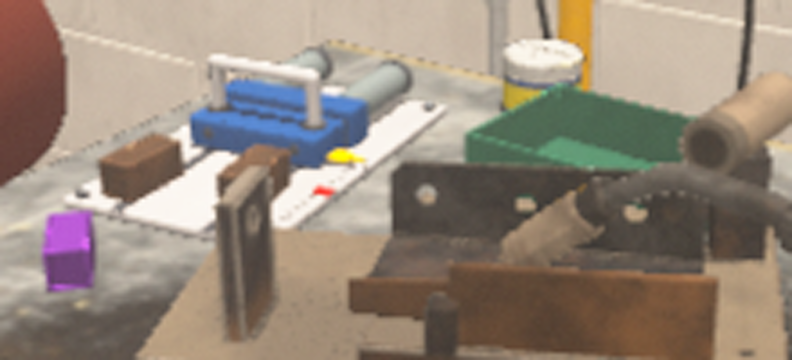

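```bash
cat > h.py <<'E'
import numpy as np, cv2
from scipy.spatial.transform import Rotation as Rn
from plant import status, imaging
def cam(n):
    c=imaging.camera_info(n); return c["K"],c["R"],c["t"]
def ray(px,c):
    K,R,t=c; o=-R.T@t; d=R.T@np.linalg.inv(K)@np.array([px[0],px[1],1.]); return o,d
def onz(px,c,z):
    o,d=ray(px,c); return o+d*(z-o[2])/d[2]
def proj(X,c):
    K,R,t=c; p=K@(R@np.asarray(X)+t); return p[:2]/p[2]
def tri(obs):
    A=np.zeros((3,3));b=np.zeros(3)
    for px,c in obs:
        o,d=ray(px,c); d=d/np.linalg.norm(d); P=np.eye(3)-np.outer(d,d); A+=P;b+=P@o
    X=np.linalg.solve(A,b); return X,[np.round(proj(X,c)-px,1) for px,c in obs]
def toolR(s=None):
    s=s or status.state(); w,x,y,z=s["tool_rot"]; return Rn.from_quat([x,y,z,w]).as_matrix()
def delta(target,yax=None):
    s=status.state();R=toolR(s); d=R.T@(np.asarray(target)-s["tool_pos"])*100
    tw=None
    if yax is not None:
        v=R.T@np.r_[yax,0]; tw=np.arctan2(v[2],v[1]); tw=(tw+np.pi/2)%np.pi-np.pi/2
    return np.round(d,2),tw
E
python3 - <<'E'
from h import *
c=cam("top")
def T(x,y): return (190+x/3.5,85+y/3.5)
print("cam",ray((0,0),c)[0], ray((0,0),cam("scene"))[0])
for n,p,z in [("plateTL",(68,88),.008),("TR",(298,62),.008),("BL",(100,448),.008),("BR",(330,408),.008),("barL",(118,237),.082),("barR",(255,222),.082),("red",(314,305),.01),("yel",(312,238),.012),
 ("offA1",(122,343),.038),("offA2",(165,340),.038),("offA4",(165,420),.038),("offA3",(122,416),.038),("offB1",(235,310),.038),("offB2",(272,303),.038),("B3",(287,380),.038),("B4",(250,387),.038),
 ("trayTL",(432,43),.05),("trayTR",(665,58),.05),("trayBL",(417,208),.05),("trayBR",(655,222),.05)]:
    print(n,np.round(onz(T(*p),c,z),3))
R=toolR();print(np.round(R,3))
for p in [(405,135),(420,210),(313,240)]: print(np.round(onz(p,c,0.1),3))
E
```

```text
cam [0.33120288 0.00521791 1.26101164] [-0.18242303 -0.51596801  0.4736093 ]
plateTL [0.751 0.327 0.008]
TR [0.777 0.147 0.008]
BL [0.468 0.285 0.008]
BR [0.503 0.111 0.008]
barL [0.614 0.264 0.082]
barR [0.628 0.165 0.082]
red [0.582 0.127 0.01 ]
yel [0.634 0.13  0.012]
offA1 [0.544 0.266 0.038]
offA2 [0.547 0.234 0.038]
offA4 [0.487 0.231 0.038]
offA3 [0.489 0.263 0.038]
offB1 [0.571 0.183 0.038]
offB2 [0.577 0.155 0.038]
B3 [0.519 0.142 0.038]
B4 [0.513 0.169 0.038]
trayTL [0.78  0.041 0.05 ]
trayTR [ 0.773 -0.137  0.05 ]
trayBL [0.65  0.048 0.05 ]
trayBR [ 0.644 -0.13   0.05 ]
[[-0.     0.372 -0.928]
 [ 0.002 -0.928 -0.372]
 [-1.    -0.002 -0.   ]]
[ 0.668 -0.195  0.1  ]
[ 0.478 -0.231  0.1  ]
[0.397 0.03  0.1  ]
```

Call:
{"op": "carry_out", "data": {"moves": [1,-4,0,0,0,1,-8,0,0,0,1,-12,0,0,0,1,-12,-8,-6.5,0.1,1,-12,-16,-13,0.2,1,-12,-24,-19.5,0.3,1,-12,-32,-26,0.3,1,-12,-40,-32,0.3,1,-12,-48,-39,0.3,1,-12,-56,-45,0.3,1,-12,-63,-51,0.3,1,-12,-63,-51,0.3]}}

```text
time: 1.15
tool_pos: [0.3427, -0.2199, 0.3347]
tool_rot: [0.028, 0.707, 0.028, -0.706]
contact_force: [1.4, 0.2, -0.4]
gripper_width: 1.003
```

```bash
python3 - <<'E'
from h import *
print(np.round(toolR(),3)); print(delta((0.45,0.20,0.27),(-0.07,1)))
E
```

```text
[[ 0.     0.08  -0.997]
 [-0.    -0.997 -0.08 ]
 [-1.     0.    -0.   ]]
(array([  6.47, -41.  , -14.04]), np.float64(0.009997575120774371))
```

Call:
{"op": "carry_out", "data": {"moves": [1,0,-4,-1.4,0,1,0,-8,-2.8,0,1,0,-12,-4.2,0,1,0,-16,-5.6,0,1,0,-20,-7,0,1,0,-24,-8.4,0,1,0,-28,-10,0,1,0,-32,-11,0,1,0,-36,-12.5,0,1,2,-41,-14,0,1,4,-41,-14,0,1,4,-41,-14,0]}}

```text
time: 2.15
tool_pos: [0.4471, 0.2008, 0.289]
tool_rot: [-0.031, -0.703, -0.03, 0.71]
contact_force: [-1.0, 0.1, -1.8]
gripper_width: 0.995
```

```bash
python3 - <<'E'
from h import *
import pickle
c=cam("wrist"); im=imaging.grab_frame("wrist"); print(status.state()["tool_pos"],np.abs(status.state()["joint_vel"]).max())
cv2.imwrite("pics/w1.png",im[:,:,::-1]); pickle.dump(c,open("w1.pkl","wb"))
E
```

```text
[0.44752498 0.19916098 0.2911118 ] 0.04918489744221282
```

View pics/w1.png

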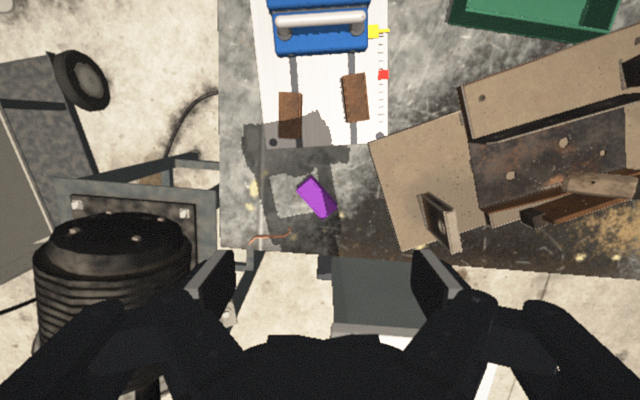

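Wrist view: offcut A is at (290,114), offcut B at (355,97), the pointer at (378,31), the red mark at (383,75) and the purple decoy at (317,197). I'll take a second wrist view farther forward.

Call:
{"op": "carry_out", "data": {"moves": [1,0,0,-4,0,1,0,0,-8,0,1,0,0,-12,0,1,0,0,-12,0,1,0,0,-12,0,1,0,0,-12,0]}}

```text
time: 2.7
tool_pos: [0.5691, 0.2067, 0.2959]
tool_rot: [0.028, 0.707, 0.028, -0.706]
contact_force: [-0.5, 0.2, -0.6]
gripper_width: 1.001
```

```bash
python3 - <<'E'
from h import *
import pickle
c=cam("wrist"); im=imaging.grab_frame("wrist"); print(status.state()["tool_pos"],np.abs(status.state()["joint_vel"]).max())
cv2.imwrite("pics/w2.png",im[:,:,::-1]); pickle.dump(c,open("w2.pkl","wb"))
for i in (1,2):
    im=cv2.imread(f"pics/w{i}.png"); c=pickle.load(open(f"w{i}.pkl","rb"))
    hsv=cv2.cvtColor(im,cv2.COLOR_BGR2HSV); b,g,r=[im[:,:,k].astype(int) for k in range(3)]
    def blobs(m,amin,lab):
        m=m.astype(np.uint8)*255; m[250:]=0
        cs,_=cv2.findContours(m,cv2.RETR_EXTERNAL,cv2.CHAIN_APPROX_NONE)
        for q in cs:
            a=cv2.contourArea(q)
            if a>amin:
                M=cv2.moments(q); print(i,lab,int(a),round(M['m10']/M['m00'],1),round(M['m01']/M['m00'],1),[tuple(np.round(p,1)) for p in cv2.boxPoints(cv2.minAreaRect(q))])
    H,S,V=cv2.split(hsv)
    blobs((r-b>30)&(H<18)&(V<180)&(S>110),300,"brown")
    blobs((r>150)&(g<90)&(b<90),20,"red"); blobs((r>170)&(g>150)&(b<100),20,"yel")
E
```

```text
[0.56869582 0.2069647  0.29646957] 0.024418058363309323
1 brown 310 587.6 209.9 [(np.float32(550.7), np.float32(213.5)), (np.float32(622.3), np.float32(188.5)), (np.float32(626.3), np.float32(199.9)), (np.float32(554.7), np.float32(224.9))]
1 brown 453 288.4 108.0 [(np.float32(279.0), np.float32(93.0)), (np.float32(300.0), np.float32(93.0)), (np.float32(300.0), np.float32(137.0)), (np.float32(279.0), np.float32(137.0))]
1 brown 929 355.1 97.0 [(np.float32(341.6), np.float32(75.4)), (np.float32(363.7), np.float32(72.9)), (np.float32(368.8), np.float32(119.4)), (np.float32(346.8), np.float32(121.8))]
1 red 36 383.1 74.2 [(np.float32(379.0), np.float32(77.0)), (np.float32(379.0), np.float32(70.0)), (np.float32(387.0), np.float32(70.0)), (np.float32(387.0), np.float32(77.0))]
1 yel 116 374.5 31.0 [(np.float32(369.0), np.float32(25.0)), (np.float32(388.0), np.float32(25.0)), (np.float32(388.0), np.float32(38.0)), (np.float32(369.0), np.float32(38.0))]
2 brown 709 290.1 202.1 [(np.float32(281.0), np.float32(182.0)), (np.float32(299.0), np.float32(182.0)), (np.float32(299.0), np.float32(222.0)), (np.float32(281.0), np.float32(222.0))]
2 brown 627 348.6 188.4 [(np.float32(336.9), np.float32(168.2)), (np.float32(355.9), np.float32(165.4)), (np.float32(361.7), np.float32(205.9)), (np.float32(342.7), np.float32(208.6))]
```

View pics/w2.png

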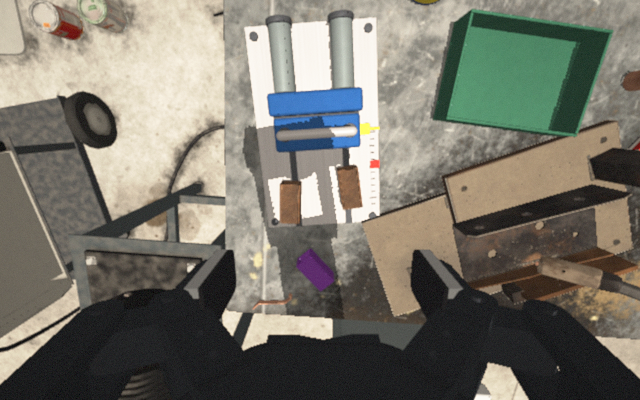

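View 2: offcuts are at (290,202) and (349,187), the bar runs (278,133)–(355,130), the pointer is at (370,128) and the mark at (375,163). I'll enlarge both views to pick corners.

```bash
python3 - <<'E'
import cv2
a=cv2.imread("pics/w1.png")[0:150,255:405]; b=cv2.imread("pics/w2.png")[80:230,245:395]
cv2.imwrite("pics/w1c.png",cv2.resize(a,(600,600),interpolation=cv2.INTER_CUBIC))
cv2.imwrite("pics/w2c.png",cv2.resize(b,(600,600),interpolation=cv2.INTER_CUBIC))
E
```

```text
(no output)
```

View pics/w1c.png

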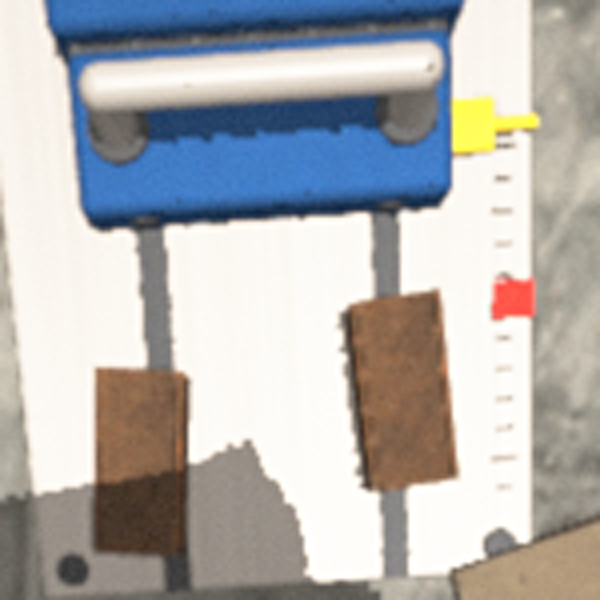

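View pics/w2c.png

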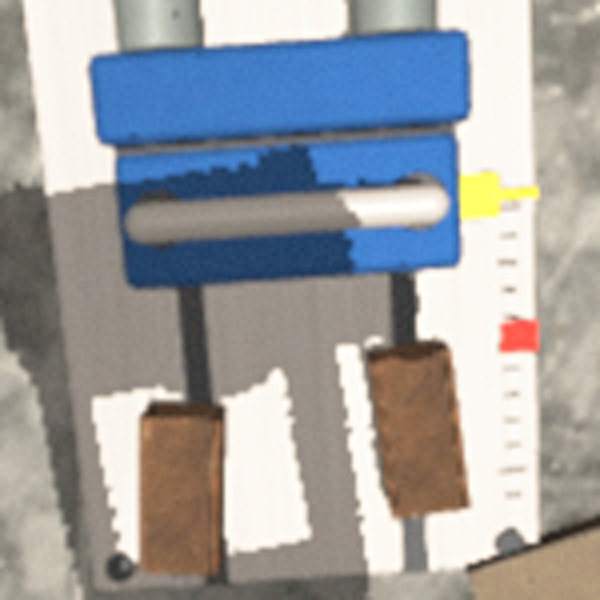

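```bash
python3 - <<'E'
from h import *
import pickle
c1=pickle.load(open("w1.pkl","rb"));c2=pickle.load(open("w2.pkl","rb"))
a=lambda x,y:(255+x/4-.4,y/4-.4); b=lambda x,y:(245+x/4-.4,80+y/4-.4)
P={"A_tl":((96,368),(141,413)),"A_tr":((184,374),(213,417)),"A_br":((181,553),(209,573)),"A_bl":((95,551),(140,573)),
"B_tl":((350,307),(368,355)),"B_tr":((438,290),(449,347)),"B_br":((456,475),(468,506)),"B_bl":((370,489),(386,516)),
"barL":((82,87),(127,222)),"barR":((442,60),(447,200)),"ptr":((537,121),(537,192)),"red":((514,298),(519,335)),
"holeL":((72,570),(120,567)),"holeR":((499,545),(510,543))}
X={}
for k,(u,v) in P.items():
    X[k],e=tri([(a(*u),c1),(b(*v),c2)]); print(k,np.round(X[k],4),np.round(np.r_[e[0],e[1]],1))
for n in "AB":
    z=.038
    for lab,c,f,i in (("w1",c1,a,0),("w2",c2,b,1)):
        q=np.array([onz(f(*P[n+s][i]),c,z)[:2] for s in ("_tl","_tr","_br","_bl")])
        ax=(q[0]+q[1]-q[2]-q[3]); w=(q[0]+q[3]-q[1]-q[2])
        print(n,lab,"ctr",q.mean(0).round(4),"long",np.degrees(np.arctan2(ax[1],ax[0])).round(1),"L",np.linalg.norm(ax)/2,"W",np.linalg.norm(w)/2, np.degrees(np.arctan2(-w[0],w[1])))
for lab,c,f,i in (("w1",c1,a,0),("w2",c2,b,1)):
    for k,z in (("barL",.076),("barR",.076),("ptr",.012),("red",.010),("holeL",.008),("holeR",.008)): print(lab,k,onz(f(*P[k][i]),c,z).round(4))
E
```

```text
A_tl [0.547  0.2684 0.0305] [-0. -0.  0. -0.]
A_tr [0.5476 0.2406 0.0304] [-1.1 -0.1  1.   0. ]
A_br [0.4899 0.2378 0.0384] [-1.4 -0.1  1.3  0. ]
A_bl [0.4882 0.2651 0.0394] [-0.2 -0.   0.1 -0. ]
B_tl [0.5737 0.1863 0.0234] [-0.4 -0.   0.4  0. ]
B_tr [0.5801 0.1584 0.0319] [-0.1 -0.   0.1  0. ]
B_br [0.523  0.146  0.0379] [-0. -0.  0.  0.]
B_bl [0.5161 0.1747 0.0353] [-0.6 -0.   0.6  0. ]
barL [0.6171 0.2691 0.0744] [-0.2 -0.   0.2  0. ]
barR [0.6316 0.1696 0.0762] [-0.1 -0.   0.1  0. ]
ptr [0.6362 0.1303 0.0143] [-0.2 -0.   0.2  0. ]
red [0.5835 0.1292 0.0079] [-0.2 -0.   0.2  0. ]
holeL [0.4785 0.2776 0.0069] [ 0.  0. -0.  0.]
holeR [0.5005 0.1225 0.0066] [-0. -0.  0.  0.]
A w1 ctr [0.5179 0.2517] long 2.4 L 0.057773402506281483 W 0.02896641490190815 2.346126908871227
A w2 ctr [0.5187 0.2535] long 1.8 L 0.060218960339086684 W 0.025876489339577136 2.808889924537971
B w1 ctr [0.5475 0.1664] long 12.8 L 0.05726196566412193 W 0.028789952618842173 14.371351340825099
B w2 ctr [0.5492 0.1672] long 12.2 L 0.059715268662634505 W 0.02962228130556939 10.916813843161636
w1 barL [0.6166 0.2686 0.076 ]
w1 barR [0.6317 0.1695 0.076 ]
w1 ptr [0.6368 0.1296 0.012 ]
w1 red [0.5832 0.1293 0.01  ]
w1 holeL [0.4786 0.2774 0.008 ]
w1 holeR [0.5006 0.1227 0.008 ]
w2 barL [0.6172 0.2691 0.076 ]
w2 barR [0.6316 0.1697 0.076 ]
w2 ptr [0.6362 0.1302 0.012 ]
w2 red [0.5837 0.1299 0.01  ]
w2 holeL [0.4789 0.2774 0.008 ]
w2 holeR [0.501  0.1228 0.008 ]
```

```bash
python3 - <<'E'
from h import *
print(status.state()["joint_pos"].round(2))
print(delta((.518,.2525,.12),(-np.sin(np.radians(2.3)),np.cos(np.radians(2.3)))))
E
```

```text
[ 0.23 -0.03  1.56 -0.    1.61  1.72]
(array([17.64, -4.94,  4.72]), np.float64(0.03966461461880755))
```

Call:
{"op": "carry_out", "data": {"moves": [0.75,3,-2,2,0.02,0.75,6,-4,4,0.04,0.75,9,-4.9,4.7,0.04,0.75,12,-4.9,4.7,0.04,0.75,15,-4.9,4.7,0.04,0.75,17.5,-4.9,4.7,0.04,0.75,17.5,-4.9,4.7,0.04,0.75,17.5,-4.9,4.7,0.04]}}

```text
time: 3.42
tool_pos: [0.5168, 0.2524, 0.1203]
tool_rot: [-0.015, -0.707, -0.014, 0.707]
contact_force: [0.5, -0.3, -0.2]
gripper_width: 0.749
```

```bash
python3 - <<'E'
from h import *
print(status.state()["tool_pos"])
print(delta((.518,.2525,.022),(-np.sin(np.radians(2.3)),np.cos(np.radians(2.3)))))
im=imaging.grab_frame("wrist");cv2.imwrite("pics/w3.png",im[:,:,::-1])
E
```

```text
[0.5168249  0.25239803 0.1202992 ]
(array([ 9.83, -0.01, -0.13]), np.float64(0.0007889695455096657))
```

View pics/w3.png

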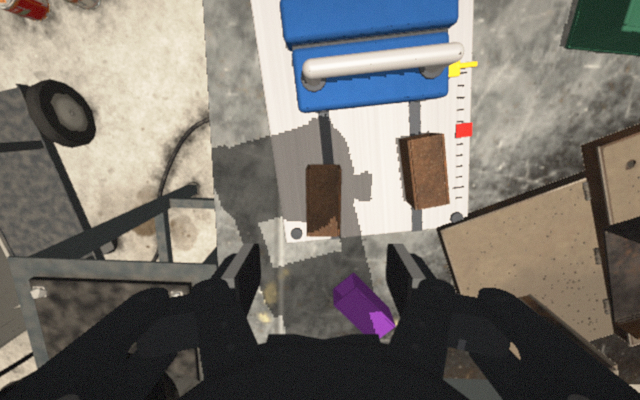

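Offcut A at (323,201) sits midway between the fingers, so I'll descend and grip.

Call:
{"op": "carry_out", "data": {"moves": [0.75,3,0,-0.1,0,0.75,6,0,-0.1,0,0.75,8.5,0,-0.1,0,0.75,9.8,0,-0.1,0,0.75,9.8,0,-0.1,0,0.75,9.8,0,-0.1,0,0,9.8,0,-0.1,0,0,9.8,0,-0.1,0,0,9.8,0,-0.1,0,0,9.8,0,-0.1,0,0,9.8,0,-0.1,0,0,9.8,0,-0.1,0]}}

```text
time: 4.47
tool_pos: [0.5193, 0.2529, 0.0223]
tool_rot: [0.014, 0.707, 0.014, -0.707]
contact_force: [-0.7, -0.6, -0.0]
gripper_width: -0.001
```

```bash
python3 - <<'E'
from h import *
im=imaging.grab_frame("wrist");cv2.imwrite("pics/w4.png",im[:,:,::-1]); print(status.state()["gripper_width"],status.state()["tool_pos"])
a=imaging.grab_frame("top")[85:255,190:390];cv2.imwrite("pics/t4.png",cv2.resize(a,(700,595),interpolation=cv2.INTER_CUBIC)[:,:,::-1])
E
```

```text
0.0009224257565984207 [0.51915191 0.25288125 0.02216814]
```

View pics/w4.png

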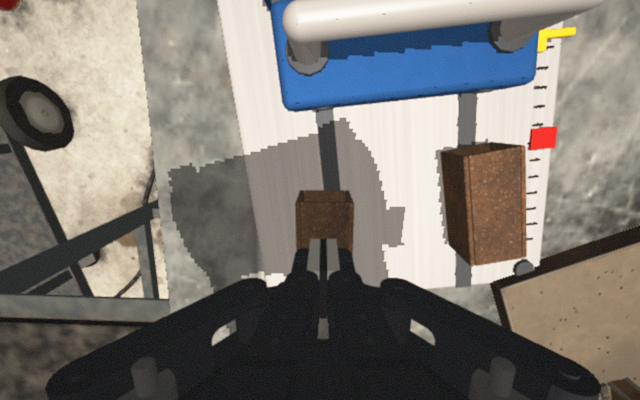

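View pics/t4.png

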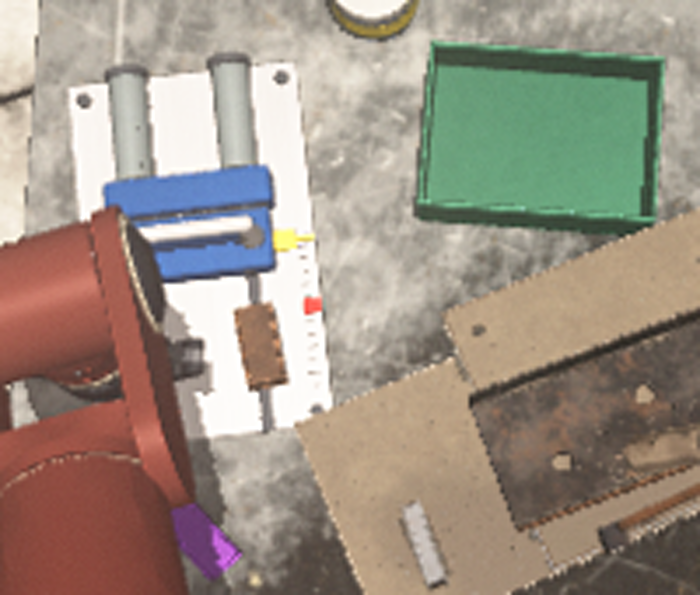

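```bash
python3 - <<'E'
from h import *
c=cam("wrist");s=status.state();R=toolR(s);p=s["tool_pos"];print(s["contact_force"],s["joint_pos"])
for d in (.008,0,-.011,-.06): print(d,proj(p+R[:,0]*d,c).round(0), (p+R[:,0]*d).round(3))
from itertools import product
for z in (.008,.038):
  for x,y in product((.488,.548),(.2385,.268)): print(x,y,z,proj((x,y,z),c).round(0))
# far-end edges: onz
print(onz((297,191),c,.038),onz((353,191),c,.038),onz((300,204),c,.038))
im=cv2.imread("pics/w4.png")[160:340,230:430];cv2.imwrite("pics/w4c.png",cv2.resize(im,(660,594),interpolation=cv2.INTER_CUBIC))
E
```

```text
[ 0.12644986  0.45948171 -0.31861172] [ 3.24442233e-01  1.38632569e-01  1.86455492e+00 -7.51289021e-06
  1.13842596e+00  1.85439870e+00]
0.008 [323. 238.] [0.519 0.253 0.014]
0 [323. 243.] [0.519 0.253 0.022]
-0.011 [323. 251.] [0.519 0.253 0.033]
-0.06 [324. 305.] [0.519 0.253 0.082]
0.488 0.2385 0.008 [343. 280.]
0.488 0.268 0.008 [298. 278.]
0.548 0.2385 0.008 [349. 190.]
0.548 0.268 0.008 [300. 188.]
0.488 0.2385 0.038 [347. 307.]
0.488 0.268 0.038 [294. 305.]
0.548 0.2385 0.038 [354. 203.]
0.548 0.268 0.038 [295. 201.]
[0.55326503 0.26728541 0.038     ] [0.55434757 0.23947476 0.038     ] [0.54662102 0.26567324 0.038     ]
```

View pics/w4c.png

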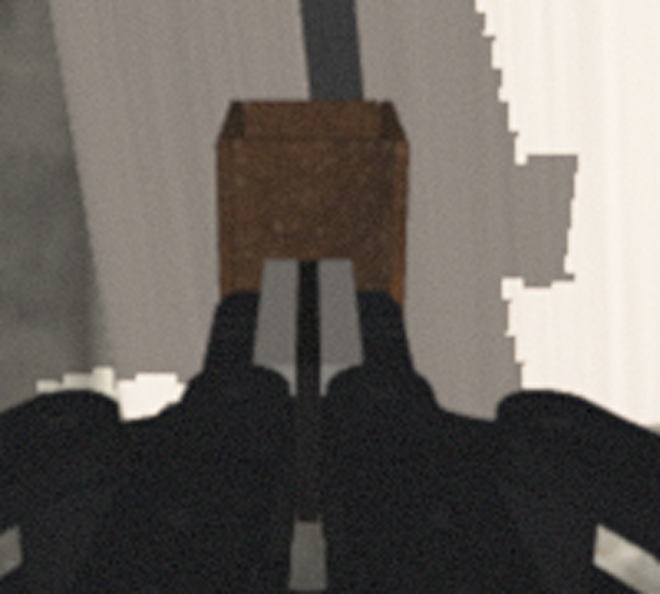

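```bash
python3 - <<'E'
from h import *
a=imaging.grab_frame("scene")[140:260,190:350];cv2.imwrite("pics/s4.png",cv2.resize(a,(800,600),interpolation=cv2.INTER_CUBIC)[:,:,::-1])
c=cam("scene");s=status.state();R=toolR(s);p=s["tool_pos"]
for d in (.008,0,-.011,-.06): print(d,((proj(p+R[:,0]*d,c)-[190,140])*5).round(0))
for z in (.008,.038):
  for x in (.488,.548): print(((proj((x,.2385,z),c)-[190,140])*5).round(0))
E
```

```text
0.008 [248. 324.]
0 [247. 311.]
-0.011 [245. 293.]
-0.06 [236. 209.]
[227. 361.]
[305. 322.]
[221. 310.]
[301. 272.]
```

View pics/s4.png

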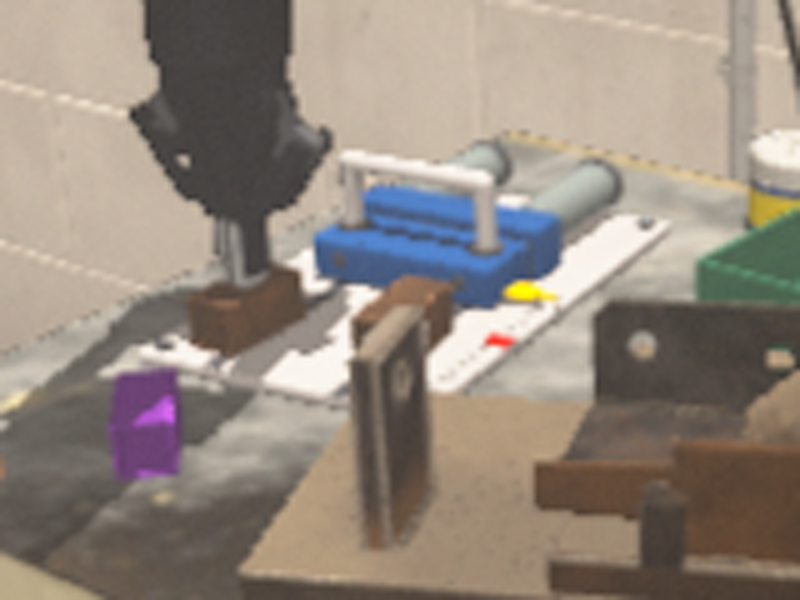

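```bash
python3 - <<'E'
from h import *
c=cam("wrist");s=status.state();print(s["tool_pos"],s["gripper_width"],s["time"])
for k,X in dict(barL=(.617,.269,.076),ptr=(.6365,.130,.012),red=(.5835,.1295,.010),holeR=(.5008,.1227,.008),Btl=(.574,.186,.038),Btr=(.580,.158,.038),Bbr=(.523,.146,.038),Bbl=(.516,.1745,.038)).items(): print(k,proj(X,c).round(0))
print(c[1].round(4), ray((0,0),c)[0])
E
python3 - <<'E'
import cv2
im=cv2.imread("pics/w4.png")[0:300,400:640];cv2.imwrite("pics/w4d.png",cv2.resize(im,(480,600),interpolation=cv2.INTER_CUBIC))
E
```

```text
[0.51904482 0.25284106 0.02197897] -0.005577687929167426 4.6167
barL [284.  20.]
ptr [572.  31.]
red [545. 137.]
holeR [523. 268.]
Btl [467. 155.]
Btr [527. 145.]
Bbr [526. 256.]
Bbl [470. 266.]
[[ 3.900e-02 -9.992e-01  4.000e-04]
 [-9.633e-01 -3.750e-02  2.660e-01]
 [-2.658e-01 -1.080e-02 -9.640e-01]] [0.58626954 0.25573938 0.18030722]
```

View pics/w4d.png

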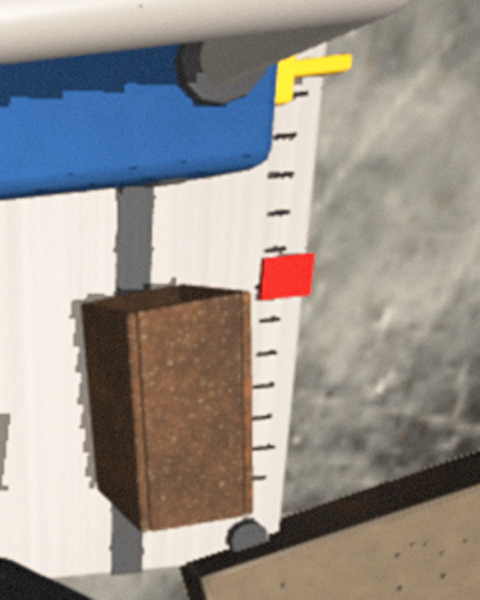

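```bash
python3 - <<'E'
from h import *
c=cam("wrist");s=status.state();R=toolR(s);p=s["tool_pos"]
for d in (-.03,-.025,-.02,-.017,-.014,-.01,0,.008): print(d,proj(p+R[:,0]*d-R[:,2]*.011,c).round(1))
# open state w3 (0.75), w1 (1.0): pads' tip row
E
python3 - <<'E'
import cv2
im=cv2.imread("pics/w3.png")[220:360,180:460];cv2.imwrite("pics/w3c.png",cv2.resize(im,(800,400),interpolation=cv2.INTER_CUBIC))
E
```

```text
-0.03 [323.3 246.6]
-0.025 [323.3 242.5]
-0.02 [323.3 238.6]
-0.017 [323.3 236.4]
-0.014 [323.3 234.3]
-0.01 [323.3 231.6]
0 [323.2 225.3]
0.008 [323.2 220.8]
```

View pics/w3c.png

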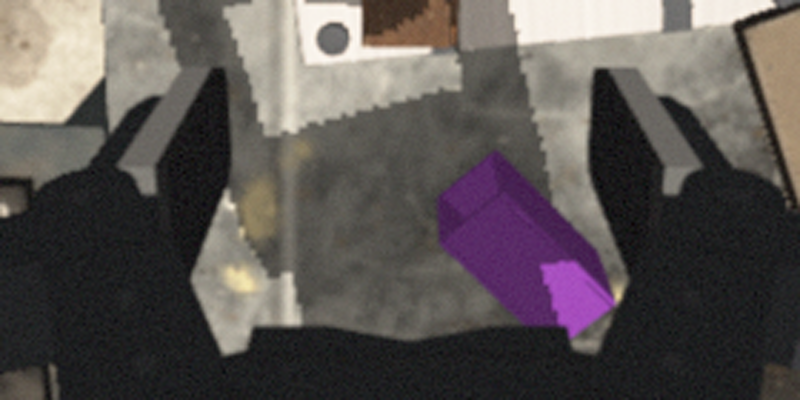

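The fingers shut above offcut A without touching it. Both the wrist picture (tip edge row 239, allowing for the 11 mm half pad width) and the scene picture put the shut fingertips about 20 mm *behind* the reported TCP. The stated 8 mm ahead is therefore wrong by about 28 mm. I'll raise, reopen and go in lower.

Call:
{"op": "carry_out", "data": {"moves": [0.75,-2,0,0,0,0.75,-3,0,0,0,0.75,-3,0,0,0,0.75,-3,0,0,0,0.75,-3,0,0,0,0.75,0,0,0,0,0.75,2,0,0,0,0.75,3.2,0,0,0,0.75,3.2,0,0,0,0.75,3.2,0,0,0]}}

```text
time: 5.45
tool_pos: [0.5186, 0.2526, -0.0109]
tool_rot: [-0.015, -0.706, -0.014, 0.708]
contact_force: [1.0, -0.2, 0.1]
gripper_width: 0.748
```

Call:
{"op": "carry_out", "data": {"moves": [0,0,0,0,0,0,0,0,0,0,0,0,0,0,0,0,0,0,0,0,0,0,0,0,0,0,0,0,0,0,0,0,0,0,0]}}

```text
time: 6.03
tool_pos: [0.5203, 0.2532, -0.0085]
tool_rot: [0.014, 0.708, 0.015, -0.706]
contact_force: [1.1, -0.5, 5.7]
gripper_width: 0.34
```

Call:
{"op": "carry_out", "data": {"moves": [0,-3,0,0,0,0,-6,0,0,0,0,-10,0,0,0,0,-13,2,-1,0,0,-15,5,-3,0,0,-16,8,-5,0.02,0,-16,11,-7,0.05,0,-16,14,-9,0.08,0,-16,17,-11.5,0.08,0,-16,20,-13.5,0.08,0,-16,23.5,-16,0.08,0,-16,27,-18.3,0.08]}}

```text
time: 7.03
tool_pos: [0.7123, -0.0095, 0.1488]
tool_rot: [0.014, -0.706, 0.014, 0.708]
contact_force: [0.3, 0.5, -0.7]
gripper_width: 0.342
```

```bash
python3 - <<'E'
from h import *
im=imaging.grab_frame("wrist");cv2.imwrite("pics/w5.png",im[:,:,::-1]);s=status.state();print(s["tool_pos"],s["gripper_width"],s["joint_pos"].round(2))
a=imaging.grab_frame("top")[60:260,190:440];cv2.imwrite("pics/t5.png",cv2.resize(a,(750,600),interpolation=cv2.INTER_CUBIC)[:,:,::-1])
c=cam("wrist");print([proj(x,c).round(0) for x in ((.78,.041,.05),(.65,.048,.05),(.644,-.130,.05),(.773,-.137,.05))])
E
```

```text
[ 0.71577887 -0.01700115  0.1485362 ] 0.3397073145776823 [-0.13  0.3   1.44 -0.    1.39  1.49]
[array([255., 128.]), array([262., 267.]), array([447., 265.]), array([465., 126.])]
```

View pics/w5.png

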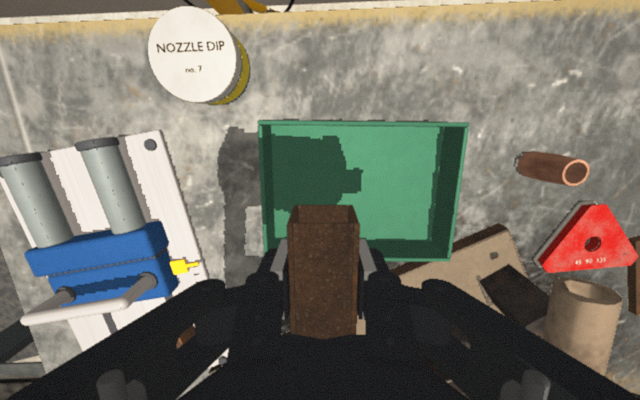

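View pics/t5.png

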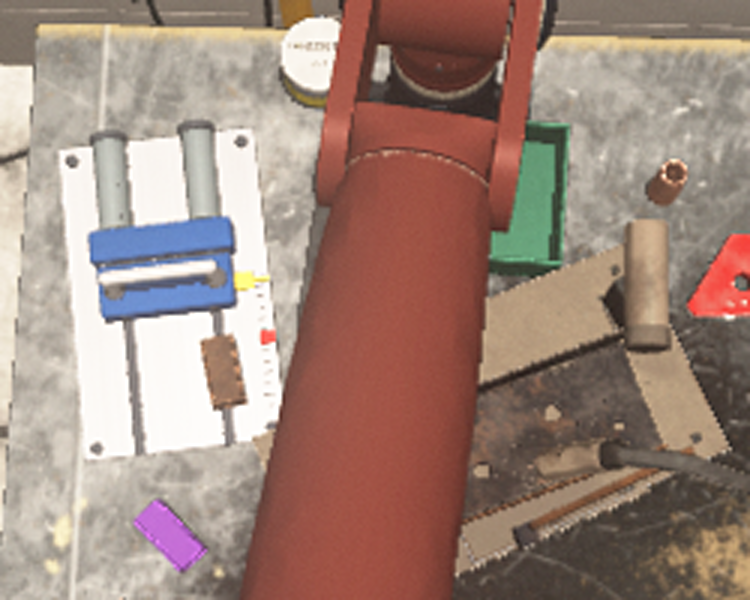

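Call:
{"op": "carry_out", "data": {"moves": [0,4,0,0,0,0,8,0,0,0,0,12,0,0,0,0,14.5,0,0,0,0,15.8,0,0,0,0,15.8,0,0,0,0,15.8,0,0,0,0.55,15.8,0,0,0,0.55,15.8,0,0,0,0.55,15.8,0,0,0]}}

```text
time: 7.97
tool_pos: [0.7128, -0.0081, -0.0067]
tool_rot: [-0.014, 0.708, -0.014, -0.706]
contact_force: [-0.1, 0.5, 0.2]
gripper_width: 0.55
```

Call:
{"op": "carry_out", "data": {"moves": [0.55,-3,0,0,0,0.55,-6,0,0,0,0.6,-10,0,0,0,0.6,-14,0,0,0,0.6,-16,0,0,0,0.6,-16,0,0,0]}}

```text
time: 8.47
tool_pos: [0.7165, -0.0086, 0.1618]
tool_rot: [-0.013, 0.712, -0.014, -0.702]
contact_force: [0.5, -0.7, 1.1]
gripper_width: 0.595
```

```bash
python3 - <<'E'
from h import *
im=imaging.grab_frame("wrist");cv2.imwrite("pics/w6.png",im[:,:,::-1]);s=status.state();print(s["tool_pos"],s["gripper_width"])
a=np.radians(12.5)
print(delta((.5485,.1668,.12),(-np.sin(a),np.cos(a))))
E
```

```text
[ 0.71475712 -0.00846184  0.15781905] 0.6037227211791208
(array([  3.61, -16.86,  17.33]), np.float64(-0.25735164314152037))
```

View pics/w6.png

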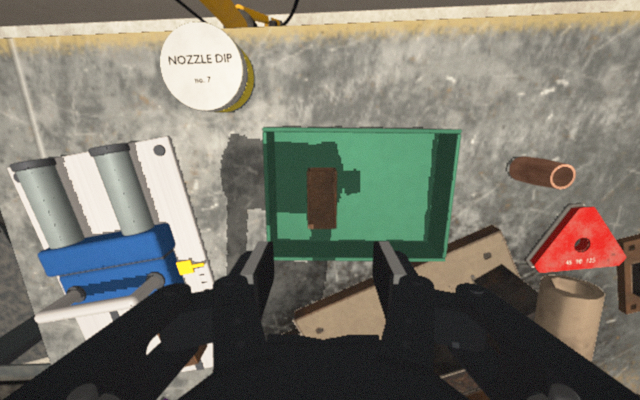

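Offcut A lies in the tray at (322,198). Next is offcut B.

Call:
{"op": "carry_out", "data": {"moves": [0.75,0,-2.8,2.9,-0.05,0.75,0,-5.6,5.8,-0.1,0.75,0,-8.4,8.7,-0.15,0.75,0,-11.2,11.6,-0.2,0.75,0,-14,14.5,-0.25,0.75,2,-16.8,17.3,-0.26,0.75,3.6,-16.8,17.3,-0.26,0.75,3.6,-16.8,17.3,-0.26,0.75,3.6,-16.8,17.3,-0.26]}}

```text
time: 9.27
tool_pos: [0.544, 0.1663, 0.1137]
tool_rot: [-0.078, -0.701, -0.078, 0.704]
contact_force: [0.4, -0.6, 0.8]
gripper_width: 0.752
```

```bash
python3 - <<'E'
from h import *
c=cam("wrist");im=imaging.grab_frame("wrist");cv2.imwrite("pics/w7.png",im[:,:,::-1]);s=status.state();print(s["tool_pos"],s["gripper_width"])
a=np.radians(12.5)
print(delta((.5485,.1668,-.011),(-np.sin(a),np.cos(a))))
print([proj(x,c).round(0) for x in ((.574,.186,.038),(.580,.158,.038),(.523,.146,.038),(.516,.1745,.038))])
E
```

```text
[0.54556386 0.16602425 0.11529566] 0.7520954820755695
(array([ 1.263e+01, -1.000e-02, -3.200e-01]), np.float64(0.002322133833329243))
[array([307., 166.]), array([343., 167.]), array([341., 235.]), array([307., 236.])]
```

View pics/w7.png

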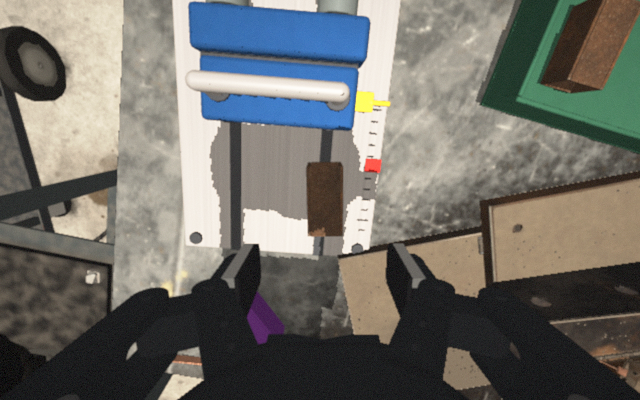

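B at (325,199) is centred between the fingers, so I'll descend and grip.

Call:
{"op": "carry_out", "data": {"moves": [0.75,4,0,-0.1,0,0.75,8,0,-0.1,0,0.75,11,0,-0.1,0,0.75,12.4,0,-0.1,0,0.75,12.4,0,-0.1,0,0.75,12.4,0,-0.1,0,0,12.4,0,-0.1,0,0,12.4,0,-0.1,0,0,12.4,0,-0.1,0,0,12.4,0,-0.1,0,0,12.4,0,-0.1,0,0,12.4,0,-0.1,0]}}

```text
time: 10.32
tool_pos: [0.549, 0.1669, -0.0054]
tool_rot: [0.078, 0.705, 0.078, -0.701]
contact_force: [0.4, -0.7, 6.0]
gripper_width: 0.339
```

```bash
python3 - <<'E'
from h import *
s=status.state();print(s["tool_pos"],s["gripper_width"],s["contact_force"])
a=np.radians(-2)
print(delta((.714,-.085,.15),(-np.sin(a),np.cos(a))))
E
```

```text
[ 0.54904647  0.16692609 -0.00536169] 0.3391963784236073 [ 0.36573504 -0.70513787  6.02338126]
(array([-15.47,  28.2 , -10.65]), np.float64(0.25573505499800664))
```

Call:
{"op": "carry_out", "data": {"moves": [0,-3,0,0,0,0,-6,0,0,0,0,-10,0,0,0,0,-13,2,-0.5,0,0,-15.5,5,-1.5,0.04,0,-15.5,9,-3,0.1,0,-15.5,12.5,-4.5,0.15,0,-15.5,16,-6,0.2,0,-15.5,19.5,-7.5,0.25,0,-15.5,23,-9,0.25,0,-15.5,27.5,-10.5,0.25,0,-15.5,27.5,-10.5,0.25]}}

```text
time: 11.32
tool_pos: [0.7113, -0.0846, 0.1464]
tool_rot: [-0.011, 0.707, -0.013, -0.707]
contact_force: [-1.6, 0.3, -3.1]
gripper_width: 0.344
```

```bash
python3 - <<'E'
from h import *
im=imaging.grab_frame("wrist");cv2.imwrite("pics/w8.png",im[:,:,::-1]);s=status.state();print(s["tool_pos"],s["gripper_width"],s["joint_pos"].round(2))
a=np.radians(-2);print(delta((.714,-.078,-.009),(-np.sin(a),np.cos(a))))
E
```

```text
[ 0.71050413 -0.08293145  0.14627405] 0.33966351620540525 [-0.22  0.31  1.44 -0.    1.39  1.38]
(array([15.53, -0.52, -0.33]), np.float64(0.0013027044592299752))
```

View pics/w8.png

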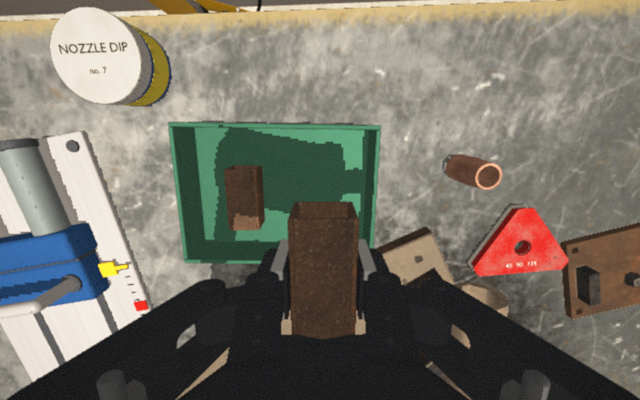

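Call:
{"op": "carry_out", "data": {"moves": [0,4,-0.4,-0.3,0,0,8,-0.4,-0.3,0,0,12,-0.4,-0.3,0,0,14.5,-0.4,-0.3,0,0,15.5,-0.4,-0.3,0,0,15.5,-0.4,-0.3,0,0,15.5,-0.4,-0.3,0,0.55,15.5,-0.4,-0.3,0,0.55,15.5,-0.4,-0.3,0,0.55,15.5,-0.4,-0.3,0]}}

```text
time: 12.2
tool_pos: [0.7131, -0.0746, -0.0069]
tool_rot: [-0.01, 0.708, -0.01, -0.706]
contact_force: [0.1, -0.1, 0.0]
gripper_width: 0.549
```

Call:
{"op": "carry_out", "data": {"moves": [0.55,-3,0,0,0,0.55,-6,0,0,0,0.6,-10,0,0,0,0.6,-14,0,0,0,0.6,-18,0,0,0,0.6,-18,0,0,0,0.6,-18,0,0,0]}}

```text
time: 12.78
tool_pos: [0.7152, -0.0752, 0.1781]
tool_rot: [-0.01, 0.71, -0.011, -0.704]
contact_force: [-0.3, -0.2, -0.6]
gripper_width: 0.599
```

```bash
python3 - <<'E'
from h import *
im=imaging.grab_frame("wrist");cv2.imwrite("pics/w9.png",im[:,:,::-1]);s=status.state();print(s["tool_pos"],s["gripper_width"],s["joint_pos"])
v=np.array([.990,.144]);print(delta((.6244,.2192,.17),v), np.round(toolR(),3))
E
```

```text
[ 0.71348972 -0.07490072  0.17442143] 0.5980309056048965 [-2.08218418e-01  2.87392660e-01  1.41802611e+00  2.60395355e-05
  1.43224996e+00  1.39172925e+00]
(array([  0.38, -29.14,   9.76]), np.float64(1.3971974012852977)) [[ 0.004 -0.029 -1.   ]
 [-0.001 -1.     0.029]
 [-1.     0.001 -0.004]]
```

View pics/w9.png

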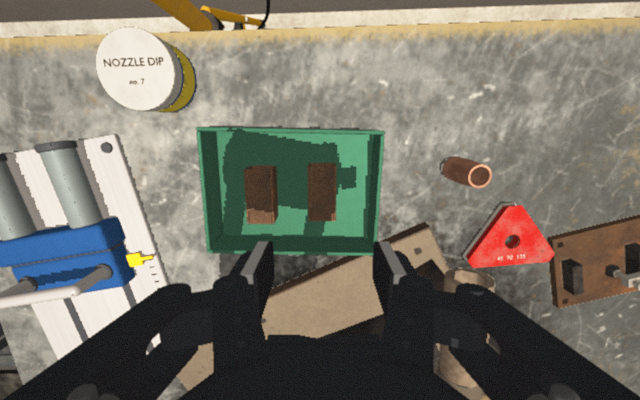

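Both offcuts are in the tray, at (260,194) and (322,192), and the bystanders are untouched. Next is the bar: I'll twist −1.745 rad, because +1.397 would take joint 6 past its range.

Call:
{"op": "carry_out", "data": {"moves": [0.6,0,-2.5,0.8,-0.12,0.6,0,-5,1.6,-0.24,0.6,0,-7.5,2.5,-0.36,0.6,0,-10,3.3,-0.48,0.6,0,-12.5,4.2,-0.6,0.6,0,-15,5,-0.72,0.6,0,-17.5,6,-0.84,0.6,0,-20,6.8,-0.96,0.6,0,-22.5,7.6,-1.08,0.6,0,-25,8.4,-1.2,0.6,0,-27,9.2,-1.32,0.6,0,-29.1,9.8,-1.44]}}

```text
time: 13.83
tool_pos: [0.621, 0.2199, 0.1692]
tool_rot: [-0.459, -0.535, -0.461, 0.538]
contact_force: [0.3, 0.3, 0.2]
gripper_width: 0.599
```

```bash
python3 - <<'E'
from h import *
s=status.state();print(s["tool_pos"],s["joint_pos"].round(2))
print(delta((.6244,.2192,.15),np.array([.990,.144])))
E
```

```text
[0.62098285 0.21990705 0.16915307] [0.23 0.16 1.57 0.   1.41 0.38]
(array([1.91, 0.36, 0.01]), np.float64(-0.2981078331856535))
```

Call:
{"op": "carry_out", "data": {"moves": [0.6,0,0.3,0,-0.1,0.6,0,0.3,0,-0.2,0.6,0,0.3,0,-0.3,0.6,0,0.3,0,-0.3,0.6,0,0.3,0,-0.3]}}

```text
time: 14.25
tool_pos: [0.625, 0.2183, 0.1699]
tool_rot: [0.532, 0.464, 0.534, -0.465]
contact_force: [0.0, -0.7, -0.0]
gripper_width: 0.606
```

```bash
python3 - <<'E'
from h import *
import pickle
c=cam("wrist");im=imaging.grab_frame("wrist");cv2.imwrite("pics/w10.png",im[:,:,::-1]);pickle.dump(c,open("w10.pkl","wb"))
s=status.state();print(s["tool_pos"],s["joint_pos"].round(2),s["gripper_width"])
print(delta((.6244,.2192,.037),np.array([.990,.144])), toolR().round(3))
for k,X in dict(barL=(.617,.269,.076),barR=(.6316,.1696,.076),ptr=(.6365,.130,.012),red=(.5835,.1295,.010)).items(): print(k,proj(X,c).round(0))
E
```

```text
[0.62520647 0.21827939 0.17027328] [0.22 0.17 1.56 0.   1.41 0.09] 0.600451251835152
(array([13.33, -0.03, -0.11]), np.float64(-0.0068598732590130496)) [[-0.003  0.991  0.137]
 [-0.001  0.137 -0.991]
 [-1.    -0.003  0.   ]]
barL [322. 143.]
barR [323. 252.]
ptr [323. 261.]
red [278. 255.]
```

View pics/w10.png

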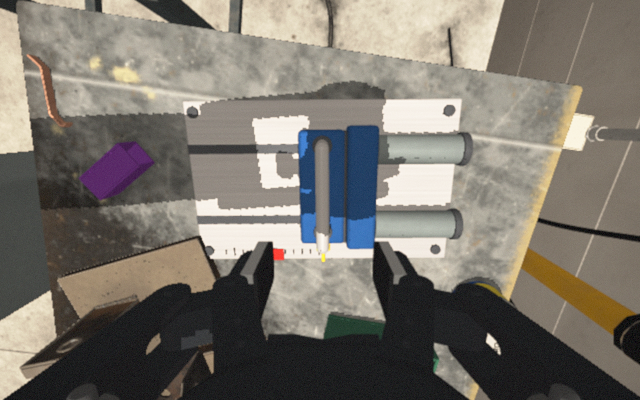

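The bar at column 322, rows 140–250, is centred between the fingers. The pointer at (324,258) and the mark at (278,254) are also in view. I'll descend and grip.

Call:
{"op": "carry_out", "data": {"moves": [0.6,4,0,0,0,0.6,8,0,0,0,0.6,11,0,0,0,0.6,13.3,0,0,0,0.6,13.3,0,0,0,0.6,13.3,0,0,0,0,13.3,0,0,0,0,13.3,0,0,0,0,13.3,0,0,0,0,13.3,0,0,0,0,13.3,0,0,0,0,13.3,0,0,0]}}

```text
time: 15.3
tool_pos: [0.6238, 0.2184, 0.0418]
tool_rot: [0.532, 0.462, 0.535, -0.465]
contact_force: [-13.3, -3.0, 12.6]
gripper_width: 0.115
```

```bash
python3 - <<'E'
from h import *
c=cam("wrist");im=imaging.grab_frame("wrist");cv2.imwrite("pics/w11.png",im[:,:,::-1])
s=status.state();print(s["tool_pos"],s["gripper_width"],s["contact_force"])
a=imaging.grab_frame("scene")[140:260,190:350];cv2.imwrite("pics/s11.png",cv2.resize(a,(800,600),interpolation=cv2.INTER_CUBIC)[:,:,::-1])
E
```

```text
[0.62377362 0.21837332 0.04179174] 0.11865410274913551 [-13.69537028  -2.7397376   11.23048254]
```

View pics/w11.png

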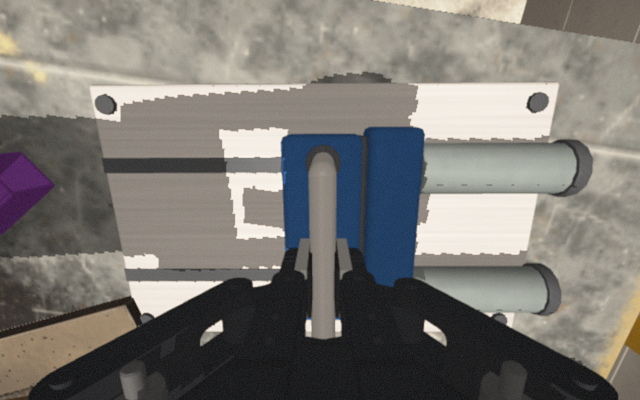

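View pics/s11.png

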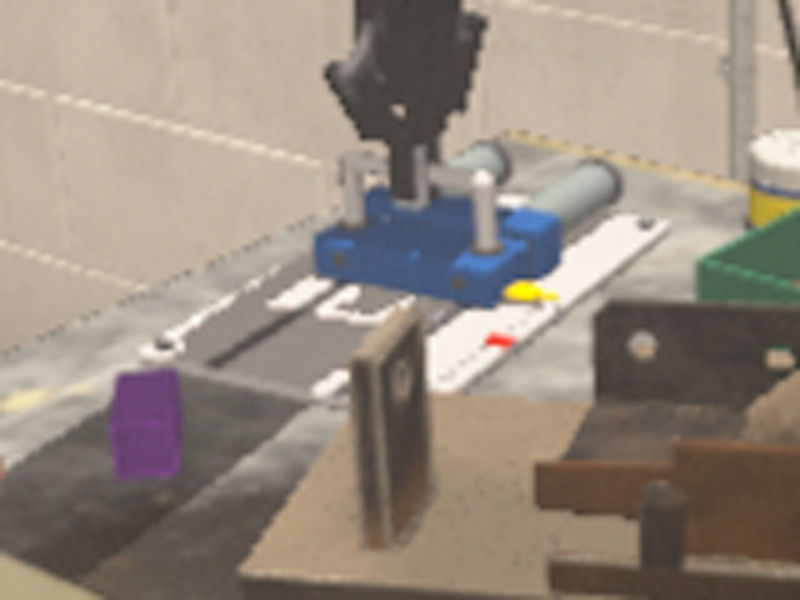

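The bar is gripped (width 0.118, about 10 mm) and the scene view shows the fingers on either side of it. I'll pull along −y of the tool.

Call:
{"op": "carry_out", "data": {"moves": [0,-0.2,-0.4,0,0,0,-0.4,-0.8,0,0,0,-0.4,-1.2,0,0,0,-0.4,-1.7,0,0,0,-0.4,-2.2,0,0,0,-0.4,-2.7,0,0,0,-0.4,-3.2,0,0,0,-0.4,-3.7,0,0,0,-0.4,-4.2,0,0,0,-0.4,-4.7,0,0,0,-0.4,-5.1,0,0,0,-0.4,-5.3,0,0]}}

```text
time: 16.4
tool_pos: [0.5735, 0.211, 0.042]
tool_rot: [0.534, 0.464, 0.533, -0.463]
contact_force: [6.7, 1.6, -14.4]
gripper_width: 0.115
```

```bash
cat > look.py <<'E'
from h import *
import sys
n=sys.argv[1]
s=status.state();print(s["tool_pos"],s["gripper_width"],s["contact_force"].round(1),np.abs(s["joint_vel"]).max().round(4))
a=imaging.grab_frame("scene")[170:230,260:330];cv2.imwrite(f"pics/s{n}.png",cv2.resize(a,(700,600),interpolation=cv2.INTER_CUBIC)[:,:,::-1])
a=imaging.grab_frame("top")[130:210,200:300];cv2.imwrite(f"pics/t{n}.png",cv2.resize(a,(750,600),interpolation=cv2.INTER_CUBIC)[:,:,::-1])
a=imaging.grab_frame("wrist");cv2.imwrite(f"pics/w{n}.png",a[:,:,::-1])
E
python3 look.py 12
```

```text
[0.57348684 0.21102566 0.0419552 ] 0.11459103844783011 [  6.7   1.6 -14.4] 0.0528
```

View pics/s12.png

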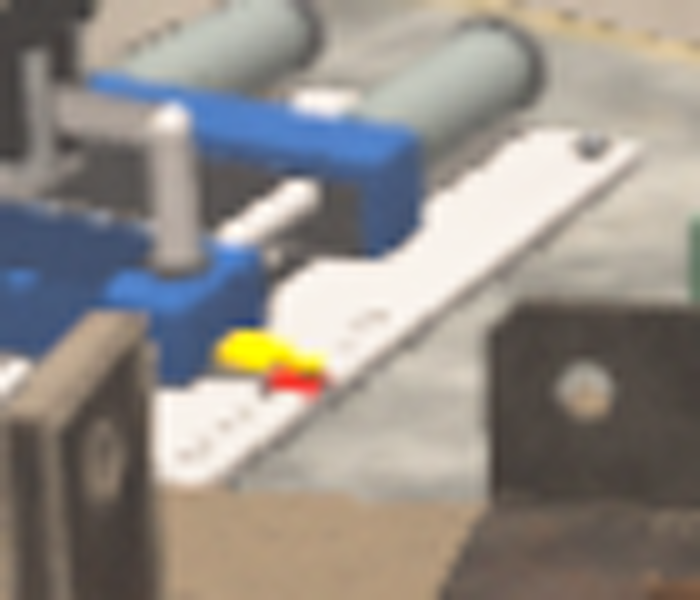

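View pics/t12.png

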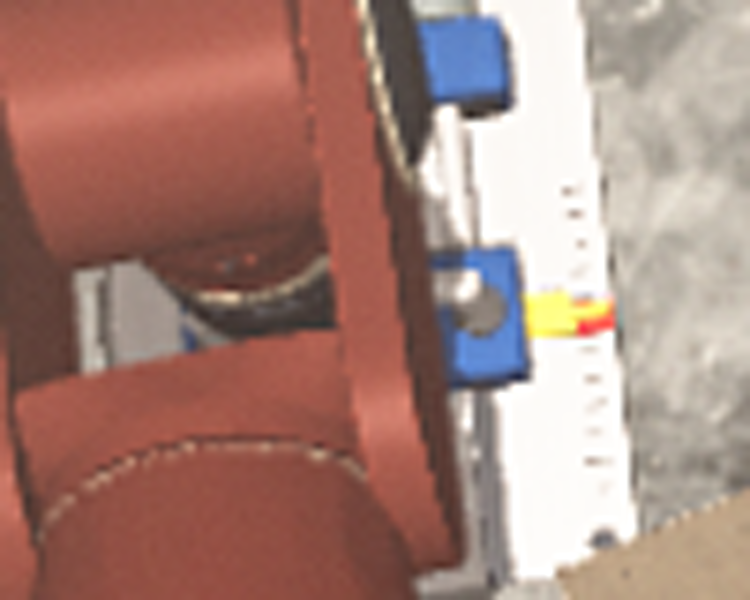

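View pics/w12.png

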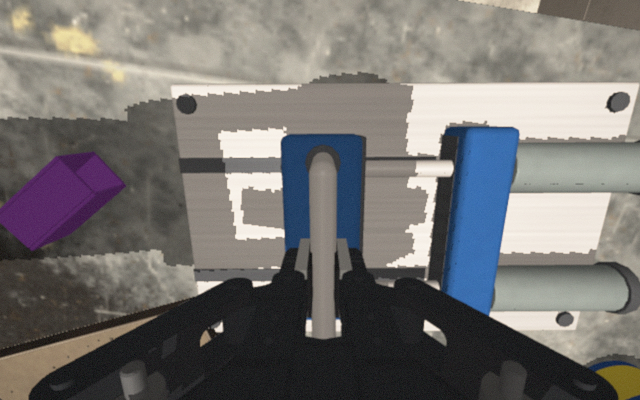

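Call:
{"op": "carry_out", "data": {"moves": [0,0.1,-0.1,0,0,0,0.1,-0.2,0,0,0,0.1,-0.2,0,0,0,0.1,-0.2,0,0,0,0.1,-0.2,0,0,0,0.1,-0.2,0,0]}}

```text
time: 17.05
tool_pos: [0.5725, 0.2109, 0.042]
tool_rot: [0.534, 0.465, 0.533, -0.463]
contact_force: [7.3, 0.4, -9.8]
gripper_width: 0.114
```

```bash
python3 look.py 13; python3 - <<'E'
from h import *
v=np.array([.990,.142]); 
def m(im,lab,c,x0,x1,y0,y1):
    im=im.astype(int);r,g,b=im[...,0],im[...,1],im[...,2]
    for k,M,z in (("yel",(r>150)&(g>130)&(b<110),.014),("red",(r>140)&(g<110)&(b<110),.010)):
        ys,xs=np.nonzero(M[y0:y1,x0:x1]); xs=xs+x0; ys=ys+y0
        P=np.array([onz(p,c,z)[:2] for p in zip(xs,ys)])
        print(lab,k,len(xs)); 
        y_=P@np.array([-.142,.990]); x_=P@v
        for yy in np.unique((y_*1000//3)): 
            q=x_[(y_*1000//3)==yy]; print("  y",yy*3,"x",(q*1000).round(1))
m(imaging.grab_frame("top"),"top",cam("top"),265,290,160,182)
E
```

```text
[0.57254345 0.21090051 0.04196615] 0.11408472243403858 [ 7.3  0.4 -9.8] 0.0033
top yel 13
  y 36.0 x [596.1 593.3]
  y 39.0 x [593.7]
  y 42.0 x [594.]
  y 45.0 x [594.3]
  y 48.0 x [594.6]
  y 51.0 x [594.9 589.5]
  y 66.0 x [602.2 599.5 596.8 594.1 591.3]
top red 7
  y 39.0 x [591.5]
  y 42.0 x [592.1 591.8]
  y 45.0 x [592.4 589.7]
  y 48.0 x [592.7 590. ]
```

View pics/t13.png

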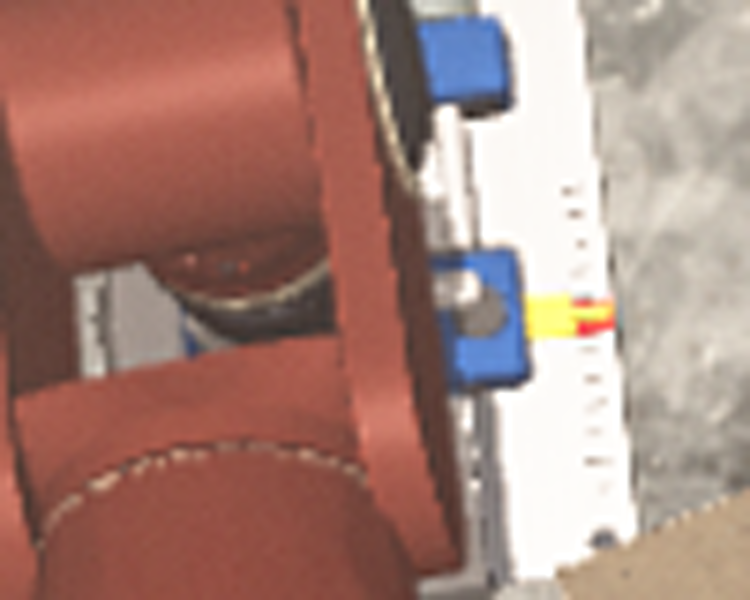

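View pics/s13.png

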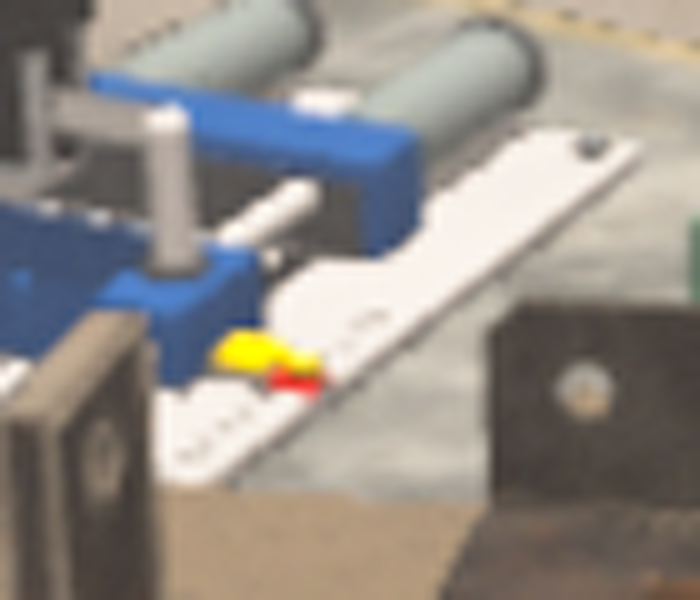

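The pointer stands over the middle of the mark: in the top crop the tip is at about (595,314), with red visible on both sides from row 300 to 335. The pull so far is 51.7 mm, against 52.5 mm measured between pointer and mark. I'll hold a little longer with a 0.5 mm trim and then check the whole scene.

Call:
{"op": "carry_out", "data": {"moves": [0,0,-0.05,0,0,0,0,-0.05,0,0,0,0,-0.05,0,0,0,0,-0.05,0,0,0,0,-0.05,0,0,0,0,-0.05,0,0,0,0,-0.05,0,0,0,0,-0.05,0,0,0,0,-0.05,0,0,0,0,-0.05,0,0,0,0,-0.05,0,0,0,0,-0.05,0,0]}}

```text
time: 18.25
tool_pos: [0.5721, 0.2108, 0.0419]
tool_rot: [0.534, 0.465, 0.533, -0.463]
contact_force: [5.7, 2.2, -11.1]
gripper_width: 0.117
```

```bash
python3 look.py 14; python3 - <<'E'
from h import *
a=imaging.grab_frame("top")[85:255,190:460];cv2.imwrite("pics/t15.png",cv2.resize(a,(800,504),interpolation=cv2.INTER_CUBIC)[:,:,::-1])
s=status.state();print(s["tool_pos"],s["time"],s["contact_force"],s["gripper_width"])
E
```

```text
[0.57210692 0.21082743 0.04192972] 0.11724971830255118 [  5.7   2.2 -11.1] 0.0028
[0.57212165 0.21082513 0.04197252] 18.45 [  6.89511961   1.13257264 -10.98602631] 0.11557819397276452
```

View pics/t15.png

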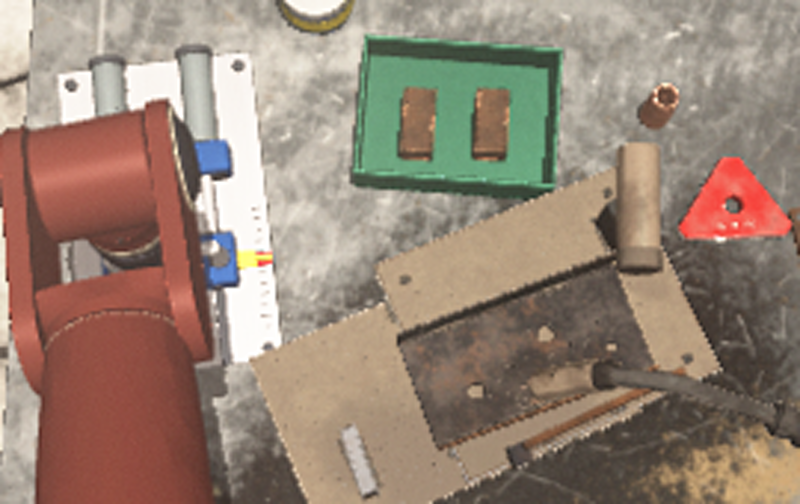

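View pics/t14.png

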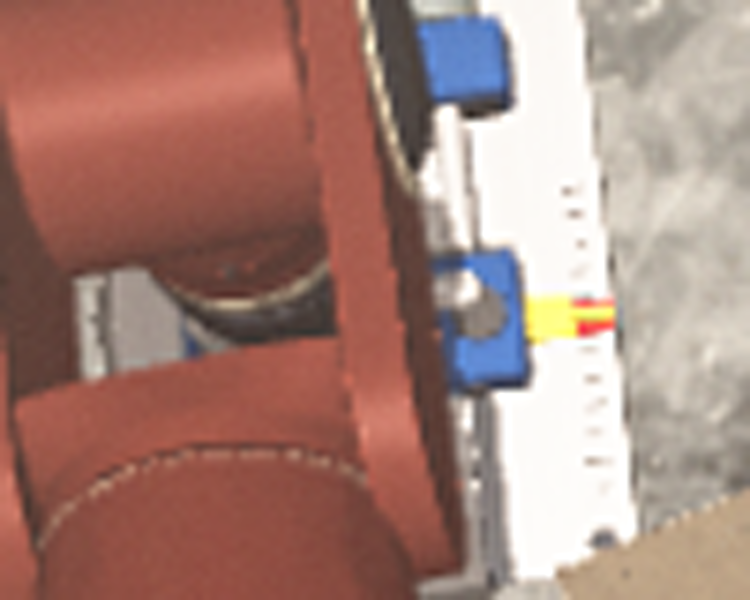

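The pointer tip at (595,315) is centred on the red mark, with red on both sides. Both offcuts lie in the tray at (418,122) and (491,122), and the nozzle and magnet are where they were. I'll hand it in while holding.

```bash
python3 -c "
from plant import workorder
print(workorder.job_done())"
```

```text
the job is handed in; nothing more can be done
None
```

Both offcuts are in the green tray, and I handed the job in while still holding the jaw open with its pointer over the red mark. `job_done` reports no verdict, so these are my own last checks, at 18.45 s of the 70 s allowed.

- **Offcuts:** the last top view shows both lying flat in the tray and let go. I did not touch the jaw before the second one was down.
- **Jaw:** it has been pulled open about 52 mm by tool travel; I had measured 52.5 mm from pointer to mark. The last top view shows the pointer tip in the middle of the mark, with red on both sides, so any error is about 1–2 mm against the 6 mm allowed.
- **Hold:** the jaw stood still for over 1 s. The gripper was closed on the bar at 0.116 opening, with about 7 N along the slide and 11 N vertical at the tool.
- **Bystanders:** the nozzle and magnet look unmoved in the last top view. The copper strip was outside that crop; I never worked near it but did not re-check it.

**One check disagreed with the text:** the first grasp closed on nothing, above the first offcut and without contact. The wrist and scene pictures both showed the shut fingertips about 20 mm behind the reported TCP, not 8 mm ahead as `manip.tcp_to_tips` says. I used the measured value from then on, and every later grasp held. The triangulated heights agreed with the stated ones to a few mm, except one offcut corner, which read 15 mm low.

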